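# Roll off the thumbwheel lock and open the bay gate

## Task

The small iron gate across the toy bay is held shut by a bolt, worked by the knurled brass thumbwheel beside it, which stands less than half a turn off tight. Lightly press a fingertip on top of the wheel and roll the rim towards the back of the bay, stroke after stroke, until its smooth index flat has come up to the very top for the second time, which is two full turns from tight. Then push the gate out of the bay with a fingertip until it stands open at about a right angle, leave it there, and disturb neither the fire truck, the two wheel hubs nor the jar.

Things in the scene. Friction and masses are not known exactly. Their poses are not given: they have to be found in the camera images.
- bay: Fixed bay on the bench, carrying gate and lock, open at the front where the gate is. Origin at bench level, middle of the gate line; x axis points into the bay (back wall 209 mm on), y along the closed gate towards its hinge, z up. Beech walls 30 mm high, 8 mm thick; sides at y = +-104 mm. No floor: things in it stand on the bench. More than 25 N on bay, lock or gate is rough.
- lock_head: Sprung steel fork carrying thumbwheel and bolt, axes as the bay's. Origin on the wheel's axis, at (-10.5, -135, 55) mm in the bay's frame. Pressed from above it sinks by up to 8 mm (about 2 N to start, then 1 N per mm; hard stop at 8 mm) and springs back. A press of 4 to 6 mm grips the rim well. The fork's 5 mm cheeks at both faces of the wheel end 16 mm below the top of the rim.
- rim_top (a point): Topmost point of the wheel's rim, middle of its width, 79 mm above the bench at rest. It sinks with the fork and does not turn. Axes as the bay's. One smooth grey index flat, 8.5 mm wide without knurls, runs across the rim: it is here, straight up, at wheel angle 0 and at each full turn (6.28, 12.57).
- thumbwheel (a joint): Angle (rad) of the knurled brass wheel, radius 24 mm, 18 mm wide, axis level along bay y. 0 is tight; it grows (loosens) as the top of the rim moves to bay +x, and starts between 0.3 and 2.2. A fingertip pressing on top and moving along bay x turns it without slip by its travel / 24 mm. It stays where left (0.02 N m friction); stops at 0 and three turns (18.85).
- bolt_end (a point): Free end of the 8 mm round steel bolt, on the wheel's axis line, lying just in front of (bay -x) the gate's free end. It draws back by 10 mm per turn, towards bay -y, and is clear of the gate after about 1.6 turns.
- gate (a joint): Opening of the gate in rad: 0 closed, stop at 1.6. It opens forwards, out of the bay: its free end swings to bay -x. It stays where it is left (0.02 N m of friction) and cannot open before the bolt is drawn.
- gate_hinge (a point): Foot of the gate's vertical pin hinge at bench level, at (0, 88, 0) mm in the bay's frame; the gate swings about the upright line through it.
- gate_end (a point): Top of the gate's free end, 163.5 mm from the hinge line. The gate is a grille of 6 mm iron bars 16 mm apart, 8 mm thick at the most, from 7 to 67 mm above the bench; its inner face can be reached from above, just inside the bay: nothing stands within 60 mm behind the closed gate.
- fire_truck: Red tin fire truck, 110 x 49 x 50 mm, loose, across the back of the bay; origin under its middle. Bystander.
- hub0: Cast zinc wheel hub, 36 mm across and 16 mm high, loose, in the bay; origin under its middle. Bystander.
- hub1: The other hub, the same. Bystander.
- jar: Glass jar with brass cap, 54 mm across and 75 mm high, loose, on the bench on the hinge side of the bay; origin under its middle. Bystander.

How it is judged (in metres and radians):
On the way, in this order (a step that is already met when the one before it is completed fails the run):
1. the thumbwheel stands two full turns from tight (value of joint thumbwheel between 12.1164 and 13.0164 rad), for 0.2 s.
2. the gate is pushed open to about a right angle (value of joint gate above 1.15 rad), for 0.2 s.
At the end, for the whole second after the job is handed in: The thumbwheel stands two full turns from tight (12.57 rad, within 0.45 rad), the gate is open by more than 1.15 rad (66 degrees), both are still, and truck, hubs and jar stand upright within 12 mm of where they were (all of step 1 and value of joint gate above 1.15 rad and velocity of joint gate between -0.05 and 0.05 rad/s and velocity of joint thumbwheel between -0.1 and 0.1 rad/s and distance of each of fire_truck, hub0, hub1, jar from where it was at the start of the episode below 0.012 m and angle between each of fire_truck, hub0, hub1, jar's own z axis and vertical below 0.2 rad); the robot touches nothing.
It fails at once if a bystander is moved, lifted or tipped (distance of any of fire_truck, hub0, hub1, jar from where it was at the start of the episode above 0.012 m or angle between any of fire_truck, hub0, hub1, jar's own z axis and vertical above 0.3 rad).
It fails at once if the lock or the gate is squeezed or pressed with more than 25 N (contact force between the fingers and bay above 25 N).
It also fails if it takes over 69 s, if anything falls off the work surface, if the arm or the gripper's body presses on something with over 40 N, if the wrist force passes 120 N, or if a joint passes its speed limit or range.

## Robot

A 6-joint arm with a two-finger parallel gripper is mounted at the origin on the work surface. World frame = base frame: x ahead of the robot, y to its left, z up, the work surface at z = 0. Lengths are in mm, angles in rad, forces in N, time in s.
With the tool pointing down it reaches from about 425 to 1125 mm from the base axis. Payload 14.9 kg.
Tool frame: the origin (TCP) lies at the very end of the fingers, on their centre line; the grasp point (between the pads) lies 19 mm behind it; z points along the fingers, y is the line along which they close (so a half turn about z gives the same grasp; the last joint's range is limited). The gripper opens to 91 mm and grips with 3 to 60 N. Pads are 32 mm wide; open, the fingers measure 118 mm over their backs; the gripper's body (76 mm by 178 mm) begins 60 mm behind the grasp point.
Start: joints at [-1.255, 0.379, 1.734, -0, 1.028, -0.033], TCP at [239.235, -657.863, 213.932] pointing down, gripper open.
Joint ranges: [-2.77, 2.77], [-0.74, 2.19], [0, 2.66], [-1.06, 4.2], [0.31, 2.87], [-3.08, 3.08]. Speed limits (rad/s): [1.89, 1.89, 2.39, 3.14, 3.14, 3.14].

## Interface

Orientations are given as a 3x3 rotation matrix whose columns are the frame's x, y, z axes.
In Python, from workcell import r gives the robot as it stands.
- The arm moves only by the shell command python3 -m inch 'ROWS' [OPENING] [FORCE]. ROWS is JSON, a list of rows, each an object of numbers: "dx", "dy", "dz": the shift along the tool's x, y, z as a fraction of full scale; "wx", "wy", "wz": the turn, a rotation vector about the tool's x, y, z as a fraction of full scale. In form: [{"dx": .., "dy": .., "dz": .., "wx": .., "wy": .., "wz": ..}, ...]. A call has 1 to 12 rows; each row is the pose to reach, as a shift and turn from the pose commanded when the call began, along the tool's axes at that moment, turning the shorter way round; what a row does not reach only later rows make up. Full scale, the value 1, is 8 cm for a shift and 180 degrees for a turn. A row lasts 1/8 s, in which the tool goes at most 62.5 mm and 10.7 degrees, less where a joint would pass 70% of its speed; a pose out of reach is approached as far as the arm can. A call with a number of a shift or a turn outside -1 to 1 is refused whole. A call with a gripper value outside its range is refused whole. OPENING is the finger opening in mm, from 0 to 91.2, set as the call begins (- or left out, the last holds). The fingers move at their own pace and stop on an object; FORCE is the grip in N (left out, the last holds). Time passes only in rows, so rows that repeat a pose let the fingers close. It gives the time, the measured TCP pose, the force, the opening and the grip force at its end, in the units of the state.
- r.get_obs(): the state, without advancing time (a new reading comes with each control period).
- r.snapshot(name): name is "scene" or "top"; returns (picture, depth): 400x640x3 uint8, blue, green, red; 400x640 float32, mm along the optical axis (not along the pixel's ray), 0 where there is no reading.
- r.camera_model(name): a dict with "mtx" (3x3 intrinsics, pixels), "rvec" (rotation vector, rad) and "tvec" (3), from world to camera coordinates, as OpenCV has them. Camera axes: x right, y down, z forward; pixel columns grow to the right and rows downward; lengths in mm; the calibration is good to about 2 mm. A picture is of the moment at which its call begins. camera_model takes no time and is no camera call.
- r.hand_in(): hands the job in; it is judged then, once.
Trained networks look in the newest picture that a camera, given by its name, has taken for a name from the list of things; names that differ only in an ending like _2 or _b are one class to them, and where a whole thing is asked for, a point or a joint stands for the part that bears it (a point fixed in the world has none). Each returns a list of dicts, best first, with "conf" (0 to 1); they miss things now and then, are a little off and sometimes report something else, mostly with a low value. They report only what shows in the picture. A call takes as long as a camera call.
- r.cut_out(label, camera): "mask" (400x640 bool, what is visible of it) and "rect" ([centre column, centre row, width, height] in pixels, round what is visible of it).
The state is a dict: "time_s": time; "q": joint angles; "joint_velocities": joint speeds; "joint_efforts": joint torques, N m; "position": TCP position; "orientation": TCP orientation; "force": force on the tool from outside, world axes, zero at the start; "ft_torque": the same for the moment, N m; "grip_width": finger opening in mm; "finger_force": force on a finger pad.
Only numpy, scipy, OpenCV 4.12 (cv2) and the standard library are available. Lean on these libraries where they do the work, as an engineer would, in place of code of your own. Each camera call takes 0.05 s, during which the arm holds its last target. There are 200 camera calls.

## Working session

There is one attempt and no reset: what is moved stays moved. The work goes in short steps, Python scripts to look and compute and a shell command to move; the robot and the scene stay as the last step left them, time stands still between calls to the robot, and variables do not carry over. Pictures are saved under pics/ and viewed, at most 10 in all, crops included, and the job is handed in when it is done.

```bash
ls; mkdir -p pics
cat > h.py <<'E'
import numpy as np, cv2
from workcell import r
def cam(n):
    m=r.camera_model(n); R=cv2.Rodrigues(np.array(m["rvec"],float))[0]
    return np.array(m["mtx"],float),R,np.array(m["tvec"],float).ravel()
def cloud(n,depth,mask=None):
    K,R,t=cam(n); ok=depth>0
    if mask is not None: ok&=mask
    v,u=np.nonzero(ok); d=depth[v,u]
    P=np.c_[(u-K[0,2])/K[0,0]*d,(v-K[1,2])/K[1,1]*d,d]
    return (P-t)@R, u, v
def proj(n,P):
    K,R,t=cam(n); p=(np.atleast_2d(P)@R.T+t)@K.T; return p[:,:2]/p[:,2:]
E
python3 - <<'E'
from h import *
np.set_printoptions(precision=1,suppress=True)
o=r.get_obs(); print(o["time_s"],o["position"],np.array(o["orientation"]),o["force"],o["grip_width"])
for n in("scene","top"):
    p,d=r.snapshot(n); cv2.imwrite(f"pics/{n}0.png",p); np.save(f"{n}0.npy",d)
    K,R,t=cam(n); print(n,"campos",-R.T@t,"fwd",R[2])
    for l in("bay","thumbwheel","gate","fire_truck","hub0","jar","lock_head"):
        for c in r.cut_out(l,n)[:2]:
            P,_,_=cloud(n,d,c["mask"]); print(l,round(c["conf"],2),np.array(c["rect"]),np.median(P,0) if len(P) else 0, np.percentile(P,[2,98],axis=0).ravel() if len(P) else 0)
E
```

```text
pics
0.0 [ 239.1 -657.5  213.3] [[ 0.9  0.3 -0. ]
 [ 0.3 -0.9  0. ]
 [ 0.  -0.  -1. ]] [-0.3 -0.2  1.2] 91.06456892431588
scene campos [ 861.4 -254.9  661.4] fwd [-0.3  0.5 -0.8]
bay 0.75 [303.4 275.7 235.1 195. ] [650.7 -50.5  28. ] [ 587.3 -140.1   -1.3  848.3  110.3   76.7]
bay 0.69 [269.7 234.2  74.6  85.8] [629.7  11.2  36.1] [610.5 -64.9  -1.8 647.   97.1  66. ]
thumbwheel 0.82 [208.2 288.2  31.3  32.5] [ 609.5 -120.7   72.2] [ 583.4 -129.4   45.3  624.1 -109.8   78.8]
gate 0.8 [272.6 232.6  75.5  88.1] [630.9   7.7  43.3] [617.1 -65.    8.9 648.1  96.3  66.1]
fire_truck 0.76 [345.4 300.6  62.3  77.9] [786.5 -32.5  31.8] [759.4 -83.   11.9 810.2  23.1  49.6]
fire_truck 0.39 [272.2 234.6  73.5  89.1] [628.7  -0.9  35.9] [608.3 -65.1  -1.6 645.1  93.9  65.8]
hub0 0.92 [306.1 299.9  19.7  25.9] [728.  -50.3   6.5] [711.5 -63.7   0.  742.5 -32.3  16.5]
hub0 0.88 [346.2 247.1  18.8  18.3] [742.7  62.    6.5] [726.   49.3   0.3 757.2  80.9  16.3]
jar 0.56 [324.  149.1  31.3  46.9] [626.2 192.   52.4] [598.3 179.4   0.  645.7 227.8  75.8]
jar 0.27 [344.5 302.6  63.6  78.4] [786.7 -32.
[... 396 characters left out ...]
.  -105.9   80.9]
gate 0.71 [349.3 233.2  84.8  15.7] [627.9  11.4  62.1] [614.3 -67.   -0.6 641.7  90.5  69. ]
gate 0.61 [366.6 190.8 143.  144.3] [671.4 -88.6  30.7] [ 576.8 -127.3    4.2  846.1  113.8   80.4]
fire_truck 0.95 [368.  157.8  57.   34.5] [777.  -26.3  34.1] [754.2 -78.5  12.4 803.4  25.5  51.5]
hub0 0.79 [376.1 185.4  16.6  16.2] [723.6 -44.9   8.8] [708.8 -61.8   4.8 740.  -30.7  18.8]
hub0 0.48 [321.5 177.1  22.2  15.9] [738.8  65.6   8.5] [724.1  50.2   5.  754.8  81.9  18.4]
jar 0.82 [249.  239.1  28.   32.2] [619.4 201.5  75.5] [596.1 180.6   5.9 644.6 224.7  78.2]
lock_head 0.89 [410.7 247.7  54.2  28.3] [ 601.2 -109.7   60.8] [ 571.7 -147.3   14.5  626.1  -55.2   80.4]
```

View pics/scene0.png

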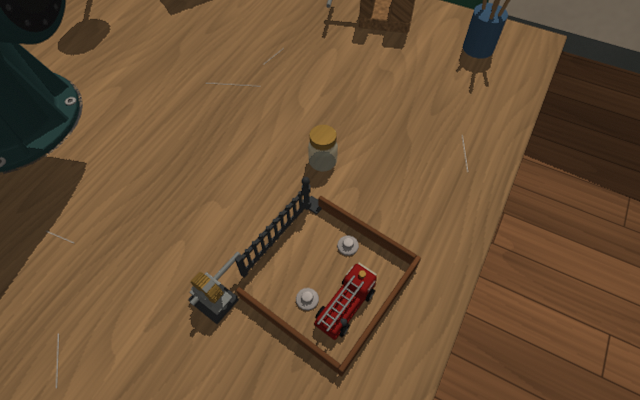

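View pics/top0.png

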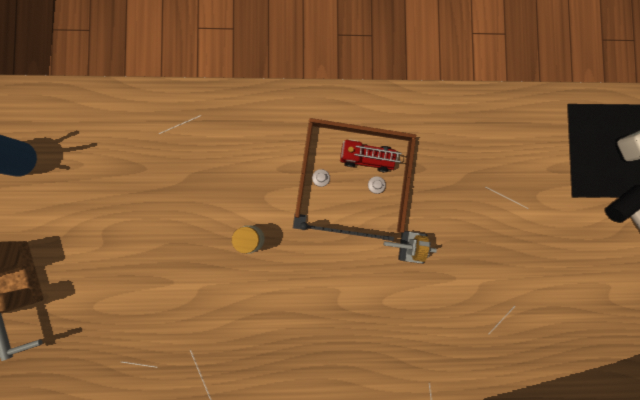

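Run:
```python
from h import *
from scipy.optimize import minimize
np.set_printoptions(precision=2,suppress=True)
for n in("scene","top"):
    d=np.load(n+"0.npy"); P,u,v=cloud(n,d)
    box=(P[:,0]>560)&(P[:,0]<870)&(P[:,1]>-170)&(P[:,1]<130)
    P=P[box]
    W=P[(P[:,2]>24)&(P[:,2]<34)]
    G=P[(P[:,2]>40)&(P[:,2]<70)]
    T=P[(P[:,2]>74)&(P[:,2]<84)]
    def loc(x,Q):
        c,s=np.cos(x[2]),np.sin(x[2]); q=Q[:,:2]-x[:2]; return np.c_[q@[c,s],q@[-s,c]]
    def cost(x):
        w=loc(x,W); g=loc(x,G)
        dw=np.min(np.c_[np.hypot(abs(w[:,1])-104,np.maximum(0,w[:,0]-209)),np.hypot(w[:,0]-209,np.maximum(0,abs(w[:,1])-104))],1)
        g=g[(g[:,1]>-70)&(g[:,1]<85)]
        return np.minimum(dw,12).mean()+np.minimum(abs(g[:,0]),12).mean()
    best=min((minimize(cost,[633,10,a],method="Nelder-Mead") for a in(-.25,-.15,-.05)),key=lambda s:s.fun)
    x=best.x; w=loc(x,W)
    print(n,x,best.fun,"side wall y med",[np.median(w[(abs(w[:,1]-s*104)<12)&(w[:,0]>20)&(w[:,0]<190),1]) for s in(-1,1)],"back",np.median(w[(abs(w[:,0]-209)<12)&(abs(w[:,1])<90),0]))
    t=loc(x,T);print("wheel top loc",t.mean(0),t.min(0),t.max(0),T[:,2].max())
    c,s=np.cos(x[2]),np.sin(x[2]); print("rimtop world",x[0]-10.5*c+135*s,x[1]-10.5*s-135*c)
a=cv2.imread("pics/scene0.png")[255:325,170:260]; b=cv2.imread("pics/top0.png")[225:275,385:449]
cv2.imwrite("pics/c1.png",np.hstack([cv2.resize(a,(450,350),interpolation=2),cv2.resize(b,(350,350*50//64*0+350),interpolation=2)]))
```

```text
scene [631.69  13.2   -0.15] 13.562350994953425 side wall y med [np.float64(-103.81579857225053), np.float64(103.09416030458857)] back 207.8291894711101
wheel top loc [  -8.98 -104.41] [ -24.97 -143.54] [ 5.88 94.13] 83.84578730784125
rimtop world 601.2157667356007 -118.73235097472634
top [628.45  14.56  -0.15] 13.726581106369203 side wall y med [np.float64(-103.02932584302589), np.float64(103.59612879834833)] back 208.06081372711535
wheel top loc [  -9.67 -125.73] [ -26.88 -143.86] [ 7.42 92.61] 83.8908245134329
rimtop world 598.0019178052582 -117.3826302388907
```

View pics/c1.png

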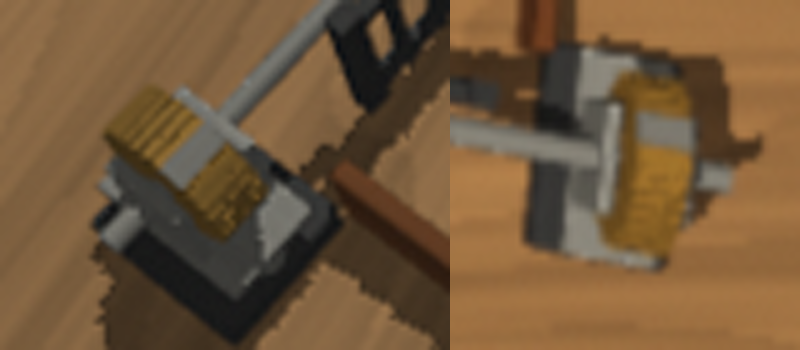

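```bash
cat >> h.py <<'E'
B=np.array([630.1,13.9,-0.15])
def w(l):
    c,s=np.cos(B[2]),np.sin(B[2]); return np.array([B[0]+c*l[0]-s*l[1],B[1]+s*l[0]+c*l[1],l[2]])
def local(p):
    c,s=np.cos(B[2]),np.sin(B[2]); q=np.array(p)-[B[0],B[1],0]; return np.array([c*q[0]+s*q[1],-s*q[0]+c*q[1],q[2]])
def plan(l,yaw=0):
    o=r.get_obs(); R=np.array(o["orientation"]); p=np.array(o["position"])
    d=R.T@(w(l)-p)/80
    T=np.array([[np.cos(B[2]+yaw),np.sin(B[2]+yaw),0],[np.sin(B[2]+yaw),-np.cos(B[2]+yaw),0],[0,0,-1]]).T
    rv=cv2.Rodrigues(R.T@T)[0].ravel()/np.pi
    print("d",d.round(3),"w",rv.round(4),"t",round(o["time_s"],2),"loc",local(p).round(1),"F",np.round(o["force"],1),"yaw",np.round(np.arctan2(R[1,0],R[0,0])-B[2],3))
def flatpx(n):
    for th in np.arange(0,2.4,.2):
        print(n,round(th,1),proj(n,w([-10.5+24*np.sin(th),-135,55+24*np.cos(th)])).round(1).ravel())
E
python3 - <<'E'
from h import *
flatpx("scene"); flatpx("top")
plan([-10.5-14,-135,110])
print(r.get_obs()["orientation"])
E
```

```text
scene 0.0 [202.6 280.7]
scene 0.2 [205.1 282.8]
scene 0.4 [207.6 285. ]
scene 0.6 [210.1 287.3]
scene 0.8 [212.4 289.6]
scene 1.0 [214.5 291.8]
scene 1.2 [216.2 293.8]
scene 1.4 [217.5 295.5]
scene 1.6 [218.3 296.9]
scene 1.8 [218.6 297.8]
scene 2.0 [218.5 298.3]
scene 2.2 [217.8 298.4]
top 0.0 [423.5 248. ]
top 0.2 [423.8 245.4]
top 0.4 [423.8 242.9]
top 0.6 [423.7 240.5]
top 0.8 [423.4 238.5]
top 1.0 [423.  236.9]
top 1.2 [422.4 235.6]
top 1.4 [421.7 234.9]
top 1.6 [420.9 234.7]
top 1.8 [420.1 235. ]
top 2.0 [419.2 235.7]
top 2.2 [418.4 236.9]
d [ 6.385 -4.886  1.299] w [0.     0.     0.1588] t 0.8 loc [-286.1 -722.6  213.9] F [-0.5  0.3 -0.2] yaw 0.499
[[ 9.39770631e-01  3.41805735e-01 -4.62504030e-06]
 [ 3.41805735e-01 -9.39770631e-01 -2.56678868e-05]
 [-1.31199080e-05  2.25410609e-05 -1.00000000e+00]]
```

```bash
for i in 1; do
python3 -m inch '[{"dx":0.5,"dy":-0.4},{"dx":1,"dy":-0.75}]' 0 20
python3 -m inch '[{"dx":0.5,"dy":-0.4},{"dx":1,"dy":-0.75}]'
python3 -m inch '[{"dx":0.5,"dy":-0.4},{"dx":1,"dy":-0.75}]'
python3 -m inch '[{"dx":0.5,"dy":-0.4},{"dx":1,"dy":-0.75}]'
python3 -m inch '[{"dx":0.5,"dy":-0.4},{"dx":1,"dy":-0.75}]'
python3 -m inch '[{"dx":0.5,"dy":-0.4},{"dx":1,"dy":-0.75},{"dx":1,"dy":-0.75,"wz":0.05},{"dx":1,"dy":-0.75,"wz":0.1},{"dx":1,"dy":-0.75,"wz":0.159},{"dx":1,"dy":-0.75,"wz":0.159}]'
done
python3 -c "
from h import *
plan([-24.5,-135,110]);print(r.get_obs()['grip_width'])"
```

```text
d [ 6.385 -4.886  1.299] w [0.     0.     0.1588] t 0.8 loc [-286.1 -722.6  213.9] F [-0.5  0.3 -0.2] yaw 0.499
91.33570724324754schema error: expected keys dx, dy, dz, wx, wy, wz
schema error: expected keys dx, dy, dz, wx, wy, wz
schema error: expected keys dx, dy, dz, wx, wy, wz
schema error: expected keys dx, dy, dz, wx, wy, wz
schema error: expected keys dx, dy, dz, wx, wy, wz
schema error: expected keys dx, dy, dz, wx, wy, wz
```

All six keys are required.

```bash
python3 -m inch '[{"dx":0.5,"dy":-0.4,"dz":0,"wx":0,"wy":0,"wz":0},{"dx":1,"dy":-0.75,"dz":0,"wx":0,"wy":0,"wz":0}]' 0 20
python3 -m inch '[{"dx":0.5,"dy":-0.4,"dz":0,"wx":0,"wy":0,"wz":0},{"dx":1,"dy":-0.75,"dz":0,"wx":0,"wy":0,"wz":0}]'
python3 -m inch '[{"dx":0.5,"dy":-0.4,"dz":0,"wx":0,"wy":0,"wz":0},{"dx":1,"dy":-0.75,"dz":0,"wx":0,"wy":0,"wz":0}]'
python3 -m inch '[{"dx":0.5,"dy":-0.4,"dz":0,"wx":0,"wy":0,"wz":0},{"dx":1,"dy":-0.75,"dz":0,"wx":0,"wy":0,"wz":0}]'
python3 -m inch '[{"dx":0.5,"dy":-0.4,"dz":0,"wx":0,"wy":0,"wz":0},{"dx":1,"dy":-0.75,"dz":0,"wx":0,"wy":0,"wz":0}]'
python3 -m inch '[{"dx":0.5,"dy":-0.4,"dz":0,"wx":0,"wy":0,"wz":0},{"dx":1,"dy":-0.75,"dz":0,"wx":0,"wy":0,"wz":0.05},{"dx":1,"dy":-0.75,"dz":0,"wx":0,"wy":0,"wz":0.1},{"dx":1,"dy":-0.75,"dz":0,"wx":0,"wy":0,"wz":0.159},{"dx":1,"dy":-0.75,"dz":0,"wx":0,"wy":0,"wz":0.159}]'
python3 -c "
from h import *
plan([-24.5,-135,110]);print(r.get_obs()['grip_width'])"
```

```text
time_s: 1.05
position: [294.2, -573.1, 213.8]
orientation: [[0.94, 0.341, -0.0], [0.341, -0.94, 0.0], [0.0, -0.0, -1.0]]
force: [1.8, -0.9, -0.1]
grip_width: 74.3
finger_force: 0.0
time_s: 1.3
position: [349.2, -489.0, 214.0]
orientation: [[0.94, 0.342, 0.0], [0.342, -0.94, -0.0], [0.0, 0.0, -1.0]]
force: [0.6, -0.9, -0.0]
grip_width: 54.1
finger_force: 0.0
time_s: 1.55
position: [403.9, -405.2, 214.1]
orientation: [[0.94, 0.342, 0.0], [0.342, -0.94, -0.0], [0.0, 0.0, -1.0]]
force: [0.8, -1.0, -0.7]
grip_width: 34.6
finger_force: 0.0
time_s: 1.8
position: [458.6, -321.5, 214.2]
orientation: [[0.94, 0.342, 0.0], [0.342, -0.94, -0.0], [0.0, 0.0, -1.0]]
force: [-0.2, 0.4, -0.2]
grip_width: 14.0
finger_force: 0.0
time_s: 2.05
position: [513.4, -237.7, 214.2]
orientation: [[0.94, 0.342, 0.0], [0.342, -0.94, -0.0], [0.0, 0.0, -1.0]]
force: [0.7, -1.4, 0.6]
grip_width: 0.6
finger_force: 0.0
time_s: 2.68
position: [567.3, -155.4, 214.0]
orientation: [[0.989, -0.149, 0.0], [-0.149, -0.989, -0.0], [0.0, 0.0, -1.0]]
force: [-0.2, 0.4, -0.4]
grip_width: 0.1
finger_force: 0.0
d [ 0.153 -0.522  1.3  ] w [ 0.     -0.      0.0002] t 2.67 loc [ -36.8 -176.8  214. ] F [-0.2  0.4 -0.4] yaw 0.001
0.11879991797381036
```

```bash
python3 -m inch '[{"dx":0.18,"dy":-0.52,"dz":0.3,"wx":0,"wy":0,"wz":0},{"dx":0.18,"dy":-0.52,"dz":0.8,"wx":0,"wy":0,"wz":0},{"dx":0.18,"dy":-0.52,"dz":1,"wx":0,"wy":0,"wz":0}]' | head -2
python3 -m inch '[{"dx":0,"dy":0,"dz":0.3,"wx":0,"wy":0,"wz":0},{"dx":0,"dy":0,"dz":0.6,"wx":0,"wy":0,"wz":0},{"dx":0,"dy":0,"dz":0.68,"wx":0,"wy":0,"wz":0},{"dx":0,"dy":0,"dz":0.72,"wx":0,"wy":0,"wz":0},{"dx":0,"dy":0,"dz":0.75,"wx":0,"wy":0,"wz":0},{"dx":0,"dy":0,"dz":0.75,"wx":0,"wy":0,"wz":0}]'
python3 -c "
from h import *
plan([-22.5,-135,74])"
```

```text
time_s: 3.05
position: [586.8, -116.2, 132.1]
time_s: 3.8
position: [588.7, -117.0, 75.1]
orientation: [[0.989, -0.15, 0.002], [-0.15, -0.989, -0.001], [0.002, 0.0, -1.0]]
force: [-1.3, -3.0, 5.7]
grip_width: 0.5
finger_force: 2.9
d [-0.014 -0.008  0.014] w [ 0.0001 -0.0006 -0.0001] t 3.8 loc [ -21.4 -135.6   75.1] F [-1.3 -3.   5.7] yaw -0.0
```

```bash
python3 -m inch '[{"dx":0.075,"dy":0,"dz":0.01,"wx":0,"wy":0,"wz":0},{"dx":0.15,"dy":0,"dz":0.01,"wx":0,"wy":0,"wz":0},{"dx":0.225,"dy":0,"dz":0.01,"wx":0,"wy":0,"wz":0},{"dx":0.3,"dy":0,"dz":0.01,"wx":0,"wy":0,"wz":0},{"dx":0.3,"dy":0,"dz":0.01,"wx":0,"wy":0,"wz":0}]'
python3 -m inch '[{"dx":0,"dy":0,"dz":-0.1,"wx":0,"wy":0,"wz":0},{"dx":0,"dy":0,"dz":-0.2,"wx":0,"wy":0,"wz":0},{"dx":-0.3,"dy":0,"dz":-0.2,"wx":0,"wy":0,"wz":0},{"dx":-0.3,"dy":0,"dz":-0.2,"wx":0,"wy":0,"wz":0}]'
python3 - <<'E'
from h import *
plan([-22.5,-135,74])
p,d=r.snapshot("scene")
a=p[245:325,170:270]
cv2.imwrite("pics/c2.png",cv2.resize(a,(500,400),interpolation=2))
E
```

```text
time_s: 4.42
position: [613.1, -120.7, 74.7]
orientation: [[0.989, -0.15, 0.003], [-0.15, -0.989, -0.001], [0.003, 0.0, -1.0]]
force: [0.2, -2.2, 6.7]
grip_width: 0.3
finger_force: 3.1
time_s: 4.92
position: [586.7, -116.2, 89.5]
orientation: [[0.989, -0.15, -0.001], [-0.15, -0.989, 0.0], [-0.001, -0.0, -1.0]]
force: [-0.5, 0.6, -0.2]
grip_width: 0.2
finger_force: 0.0
d [ 0.012 -0.002  0.194] w [-0.      0.0002 -0.0002] t 4.92 loc [ -23.5 -135.2   89.5] F [-0.5  0.6 -0.2] yaw -0.001
```

View pics/c2.png

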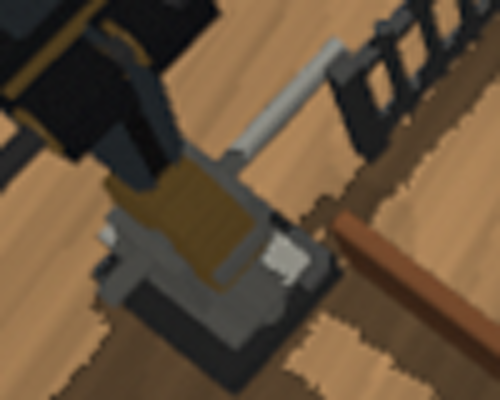

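```bash
python3 -m inch '[{"dx":0,"dy":0,"dz":0.14,"wx":0,"wy":0,"wz":0},{"dx":0,"dy":0,"dz":0.19,"wx":0,"wy":0,"wz":0},{"dx":0,"dy":0,"dz":0.2,"wx":0,"wy":0,"wz":0},{"dx":0.1,"dy":0,"dz":0.2,"wx":0,"wy":0,"wz":0},{"dx":0.2,"dy":0,"dz":0.2,"wx":0,"wy":0,"wz":0},{"dx":0.3,"dy":0,"dz":0.2,"wx":0,"wy":0,"wz":0},{"dx":0.3,"dy":0,"dz":0.2,"wx":0,"wy":0,"wz":0}]' | grep -E "posi|force"
python3 -m inch '[{"dx":0,"dy":0,"dz":-0.1,"wx":0,"wy":0,"wz":0},{"dx":0,"dy":0,"dz":-0.2,"wx":0,"wy":0,"wz":0},{"dx":-0.3,"dy":0,"dz":-0.2,"wx":0,"wy":0,"wz":0},{"dx":-0.3,"dy":0,"dz":-0.2,"wx":0,"wy":0,"wz":0}]' | grep posi
python3 -m inch '[{"dx":0,"dy":0,"dz":0.14,"wx":0,"wy":0,"wz":0},{"dx":0,"dy":0,"dz":0.19,"wx":0,"wy":0,"wz":0},{"dx":0,"dy":0,"dz":0.2,"wx":0,"wy":0,"wz":0},{"dx":0.1,"dy":0,"dz":0.2,"wx":0,"wy":0,"wz":0},{"dx":0.2,"dy":0,"dz":0.2,"wx":0,"wy":0,"wz":0},{"dx":0.3,"dy":0,"dz":0.2,"wx":0,"wy":0,"wz":0},{"dx":0.3,"dy":0,"dz":0.2,"wx":0,"wy":0,"wz":0},{"dx":0.3,"dy":0,"dz":0.1,"wx":0,"wy":0,"wz":0},{"dx":0.3,"dy":0,"dz":0,"wx":0,"wy":0,"wz":0},{"dx":0,"dy":0,"dz":0,"wx":0,"wy":0,"wz":0},{"dx":0,"dy":0,"dz":0,"wx":0,"wy":0,"wz":0}]' | grep posi
python3 -m inch '[{"dx":0,"dy":0,"dz":0.14,"wx":0,"wy":0,"wz":0},{"dx":0,"dy":0,"dz":0.19,"wx":0,"wy":0,"wz":0},{"dx":0,"dy":0,"dz":0.2,"wx":0,"wy":0,"wz":0},{"dx":0.1,"dy":0,"dz":0.2,"wx":0,"wy":0,"wz":0},{"dx":0.2,"dy":0,"dz":0.2,"wx":0,"wy":0,"wz":0},{"dx":0.3,"dy":0,"dz":0.2,"wx":0,"wy":0,"wz":0},{"dx":0.3,"dy":0,"dz":0.2,"wx":0,"wy":0,"wz":0},{"dx":0.3,"dy":0,"dz":0.1,"wx":0,"wy":0,"wz":0},{"dx":0.3,"dy":0,"dz":0,"wx":0,"wy":0,"wz":0},{"dx":0,"dy":0,"dz":0,"wx":0,"wy":0,"wz":0},{"dx":0,"dy":0,"dz":0,"wx":0,"wy":0,"wz":0}]' | grep posi
python3 -m inch '[{"dx":0,"dy":0,"dz":0.14,"wx":0,"wy":0,"wz":0},{"dx":0,"dy":0,"dz":0.19,"wx":0,"wy":0,"wz":0},{"dx":0,"dy":0,"dz":0.2,"wx":0,"wy":0,"wz":0},{"dx":0.1,"dy":0,"dz":0.2,"wx":0,"wy":0,"wz":0},{"dx":0.2,"dy":0,"dz":0.2,"wx":0,"wy":0,"wz":0},{"dx":0.3,"dy":0,"dz":0.2,"wx":0,"wy":0,"wz":0},{"dx":0.3,"dy":0,"dz":0.2,"wx":0,"wy":0,"wz":0},{"dx":0.3,"dy":0,"dz":0.1,"wx":0,"wy":0,"wz":0},{"dx":0.3,"dy":0,"dz":0,"wx":0,"wy":0,"wz":0},{"dx":0,"dy":0,"dz":0,"wx":0,"wy":0,"wz":0},{"dx":0,"dy":0,"dz":0,"wx":0,"wy":0,"wz":0}]' | grep posi
python3 -m inch '[{"dx":0,"dy":0,"dz":0.14,"wx":0,"wy":0,"wz":0},{"dx":0,"dy":0,"dz":0.19,"wx":0,"wy":0,"wz":0},{"dx":0,"dy":0,"dz":0.2,"wx":0,"wy":0,"wz":0},{"dx":0.1,"dy":0,"dz":0.2,"wx":0,"wy":0,"wz":0},{"dx":0.2,"dy":0,"dz":0.2,"wx":0,"wy":0,"wz":0},{"dx":0.3,"dy":0,"dz":0.2,"wx":0,"wy":0,"wz":0},{"dx":0.3,"dy":0,"dz":0.2,"wx":0,"wy":0,"wz":0},{"dx":0.3,"dy":0,"dz":0.1,"wx":0,"wy":0,"wz":0},{"dx":0.3,"dy":0,"dz":0,"wx":0,"wy":0,"wz":0},{"dx":0,"dy":0,"dz":0,"wx":0,"wy":0,"wz":0},{"dx":0,"dy":0,"dz":0,"wx":0,"wy":0,"wz":0}]' | grep -E "posi|time"
python3 - <<'E'
from h import *
p,d=r.snapshot("scene")
a=p[245:325,170:270]
cv2.imwrite("pics/c3.png",cv2.resize(a,(500,400),interpolation=2))
E
```

```text
position: [612.9, -120.4, 73.2]
force: [1.6, -0.0, 7.2]
finger_force: 3.8
position: [586.5, -116.3, 89.0]
position: [586.6, -116.3, 89.1]
position: [586.6, -116.3, 89.0]
position: [586.6, -116.3, 89.0]
time_s: 11.85
position: [586.6, -116.3, 89.1]
```

View pics/c3.png

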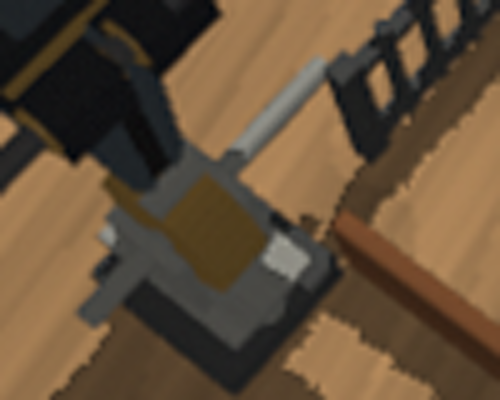

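```bash
python3 -m inch '[{"dx":0,"dy":0,"dz":0.14,"wx":0,"wy":0,"wz":0},{"dx":0,"dy":0,"dz":0.19,"wx":0,"wy":0,"wz":0},{"dx":0,"dy":0,"dz":0.2,"wx":0,"wy":0,"wz":0},{"dx":0.1,"dy":0,"dz":0.2,"wx":0,"wy":0,"wz":0},{"dx":0.2,"dy":0,"dz":0.2,"wx":0,"wy":0,"wz":0},{"dx":0.3,"dy":0,"dz":0.2,"wx":0,"wy":0,"wz":0},{"dx":0.3,"dy":0,"dz":0.2,"wx":0,"wy":0,"wz":0},{"dx":0.3,"dy":0,"dz":0.1,"wx":0,"wy":0,"wz":0},{"dx":0.3,"dy":0,"dz":0,"wx":0,"wy":0,"wz":0},{"dx":0,"dy":0,"dz":0,"wx":0,"wy":0,"wz":0},{"dx":0,"dy":0,"dz":0,"wx":0,"wy":0,"wz":0}]' | grep -E "posi|time"
python3 - <<'E'
from h import *
p,d=r.snapshot("scene")
a=p[245:325,170:270]
cv2.imwrite("pics/c4.png",cv2.resize(a,(500,400),interpolation=2))
E
```

```text
time_s: 13.28
position: [586.5, -116.3, 89.0]
```

View pics/c4.png

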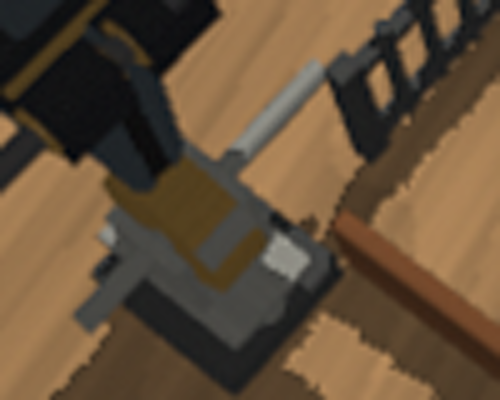

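```bash
python3 -m inch '[{"dx":0,"dy":0,"dz":0.14,"wx":0,"wy":0,"wz":0},{"dx":0,"dy":0,"dz":0.19,"wx":0,"wy":0,"wz":0},{"dx":0,"dy":0,"dz":0.2,"wx":0,"wy":0,"wz":0},{"dx":0.1,"dy":0,"dz":0.2,"wx":0,"wy":0,"wz":0},{"dx":0.2,"dy":0,"dz":0.2,"wx":0,"wy":0,"wz":0},{"dx":0.3,"dy":0,"dz":0.2,"wx":0,"wy":0,"wz":0},{"dx":0.3,"dy":0,"dz":0.2,"wx":0,"wy":0,"wz":0},{"dx":0.3,"dy":0,"dz":0.1,"wx":0,"wy":0,"wz":0},{"dx":0.3,"dy":0,"dz":0,"wx":0,"wy":0,"wz":0},{"dx":0,"dy":0,"dz":0,"wx":0,"wy":0,"wz":0},{"dx":0,"dy":0,"dz":0,"wx":0,"wy":0,"wz":0}]' | grep posi
python3 -m inch '[{"dx":0,"dy":0,"dz":0.14,"wx":0,"wy":0,"wz":0},{"dx":0,"dy":0,"dz":0.19,"wx":0,"wy":0,"wz":0},{"dx":0,"dy":0,"dz":0.2,"wx":0,"wy":0,"wz":0},{"dx":0.1,"dy":0,"dz":0.2,"wx":0,"wy":0,"wz":0},{"dx":0.2,"dy":0,"dz":0.2,"wx":0,"wy":0,"wz":0},{"dx":0.3,"dy":0,"dz":0.2,"wx":0,"wy":0,"wz":0},{"dx":0.3,"dy":0,"dz":0.2,"wx":0,"wy":0,"wz":0},{"dx":0.3,"dy":0,"dz":0.1,"wx":0,"wy":0,"wz":0},{"dx":0.3,"dy":0,"dz":0,"wx":0,"wy":0,"wz":0},{"dx":0,"dy":0,"dz":0,"wx":0,"wy":0,"wz":0},{"dx":0,"dy":0,"dz":0,"wx":0,"wy":0,"wz":0}]' | grep posi
python3 -m inch '[{"dx":0,"dy":0,"dz":0.14,"wx":0,"wy":0,"wz":0},{"dx":0,"dy":0,"dz":0.19,"wx":0,"wy":0,"wz":0},{"dx":0,"dy":0,"dz":0.2,"wx":0,"wy":0,"wz":0},{"dx":0.1,"dy":0,"dz":0.2,"wx":0,"wy":0,"wz":0},{"dx":0.2,"dy":0,"dz":0.2,"wx":0,"wy":0,"wz":0},{"dx":0.3,"dy":0,"dz":0.2,"wx":0,"wy":0,"wz":0},{"dx":0.3,"dy":0,"dz":0.2,"wx":0,"wy":0,"wz":0},{"dx":0.3,"dy":0,"dz":0.1,"wx":0,"wy":0,"wz":0},{"dx":0.3,"dy":0,"dz":0,"wx":0,"wy":0,"wz":0},{"dx":0,"dy":0,"dz":0,"wx":0,"wy":0,"wz":0},{"dx":0,"dy":0,"dz":0,"wx":0,"wy":0,"wz":0}]' | grep posi
python3 -m inch '[{"dx":0,"dy":0,"dz":0.14,"wx":0,"wy":0,"wz":0},{"dx":0,"dy":0,"dz":0.19,"wx":0,"wy":0,"wz":0},{"dx":0,"dy":0,"dz":0.2,"wx":0,"wy":0,"wz":0},{"dx":0.1,"dy":0,"dz":0.2,"wx":0,"wy":0,"wz":0},{"dx":0.2,"dy":0,"dz":0.2,"wx":0,"wy":0,"wz":0},{"dx":0.3,"dy":0,"dz":0.2,"wx":0,"wy":0,"wz":0},{"dx":0.3,"dy":0,"dz":0.2,"wx":0,"wy":0,"wz":0},{"dx":0.3,"dy":0,"dz":0.1,"wx":0,"wy":0,"wz":0},{"dx":0.3,"dy":0,"dz":0,"wx":0,"wy":0,"wz":0},{"dx":0,"dy":0,"dz":0,"wx":0,"wy":0,"wz":0},{"dx":0,"dy":0,"dz":0,"wx":0,"wy":0,"wz":0}]' | grep posi
python3 -m inch '[{"dx":0,"dy":0,"dz":0.14,"wx":0,"wy":0,"wz":0},{"dx":0,"dy":0,"dz":0.19,"wx":0,"wy":0,"wz":0},{"dx":0,"dy":0,"dz":0.2,"wx":0,"wy":0,"wz":0},{"dx":0.1,"dy":0,"dz":0.2,"wx":0,"wy":0,"wz":0},{"dx":0.2,"dy":0,"dz":0.2,"wx":0,"wy":0,"wz":0},{"dx":0.3,"dy":0,"dz":0.2,"wx":0,"wy":0,"wz":0},{"dx":0.3,"dy":0,"dz":0.2,"wx":0,"wy":0,"wz":0},{"dx":0.3,"dy":0,"dz":0.1,"wx":0,"wy":0,"wz":0},{"dx":0.3,"dy":0,"dz":0,"wx":0,"wy":0,"wz":0},{"dx":0,"dy":0,"dz":0,"wx":0,"wy":0,"wz":0},{"dx":0.1,"dy":0,"dz":0,"wx":0,"wy":0,"wz":0}]' | grep posi
python3 -m inch '[{"dx":0,"dy":0,"dz":0.14,"wx":0,"wy":0,"wz":0},{"dx":0,"dy":0,"dz":0.19,"wx":0,"wy":0,"wz":0},{"dx":0,"dy":0,"dz":0.2,"wx":0,"wy":0,"wz":0},{"dx":0.06,"dy":0,"dz":0.2,"wx":0,"wy":0,"wz":0},{"dx":0.1,"dy":0,"dz":0.2,"wx":0,"wy":0,"wz":0},{"dx":0.1,"dy":0,"dz":0.2,"wx":0,"wy":0,"wz":0},{"dx":0.1,"dy":0,"dz":0.1,"wx":0,"wy":0,"wz":0},{"dx":0.1,"dy":0,"dz":0,"wx":0,"wy":0,"wz":0},{"dx":0.3,"dy":-1,"dz":-0.5,"wx":0,"wy":0,"wz":0},{"dx":0.5,"dy":-1,"dz":-0.5,"wx":0,"wy":0,"wz":0},{"dx":0.5,"dy":-1,"dz":-0.5,"wx":0,"wy":0,"wz":0}]' | grep -E "posi|time"
python3 - <<'E'
from h import *
p,d=r.snapshot("scene")
a=p[245:325,170:270]
p2,d2=r.snapshot("top"); b=p2[220:280,385:445]
cv2.imwrite("pics/c5.png",np.hstack([cv2.resize(a,(450,360),interpolation=2),cv2.resize(b,(340,360),interpolation=2)]))
plan([28,-22,110])
E
```

```text
position: [586.6, -116.3, 89.0]
position: [586.6, -116.3, 89.0]
position: [586.6, -116.3, 89.0]
position: [586.6, -116.3, 89.1]
position: [594.2, -117.4, 89.0]
time_s: 21.58
position: [648.9, -43.3, 130.4]
d [ 0.036 -0.418  0.234] w [ 0.      0.0003 -0.0001] t 21.68 loc [ 25.1 -55.4 128.8] F [-0.8 -0.9 -0.1] yaw -0.0
```

View pics/c5.png

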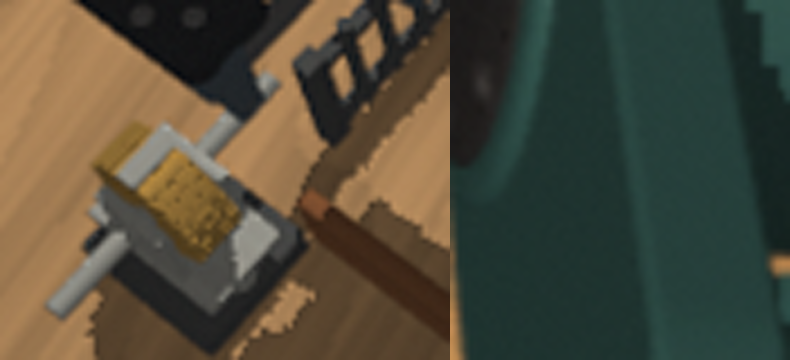

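```bash
python3 -m inch '[{"dx":0.04,"dy":-0.35,"dz":0.1,"wx":0,"wy":0,"wz":0},{"dx":0.04,"dy":-0.35,"dz":0.5,"wx":0,"wy":0,"wz":0},{"dx":0.04,"dy":-0.35,"dz":0.9,"wx":0,"wy":0,"wz":0},{"dx":0.04,"dy":-0.35,"dz":0.98,"wx":0,"wy":0,"wz":0}]' | grep posi
python3 -m inch '[{"dx":0,"dy":0,"dz":0.1,"wx":0,"wy":0,"wz":0},{"dx":-0.04,"dy":0,"dz":0.1,"wx":0,"wy":0,"wz":0},{"dx":-0.08,"dy":0,"dz":0.1,"wx":0,"wy":0,"wz":0},{"dx":-0.1,"dy":0,"dz":0.1,"wx":0,"wy":0,"wz":0}]' | grep -E "posi|force"
python3 -c "
from h import *
plan([20,-27,42]);print(np.round(r.get_obs()['q'],2))"
```

```text
position: [652.3, -18.1, 48.3]
position: [646.8, -16.2, 43.4]
force: [0.1, -0.1, -0.3]
finger_force: 0.4
d [-0.012 -0.004  0.018] w [-0.     -0.0003 -0.0002] t 22.68 loc [ 21.  -27.3  43.4] F [ 0.1 -0.1 -0.3] yaw -0.001
[-0.06  0.53  1.89  0.    0.72  1.66]
```

```bash
python3 -m inch '[{"dx":0.15,"dy":0,"dz":0,"wx":0,"wy":0,"wz":0},{"dx":0.15,"dy":0,"dz":0,"wx":0,"wy":0,"wz":-0.05},{"dx":0.15,"dy":0,"dz":0,"wx":0,"wy":0,"wz":-0.1},{"dx":0.15,"dy":0,"dz":0,"wx":0,"wy":0,"wz":-0.15},{"dx":0.15,"dy":0,"dz":0,"wx":0,"wy":0,"wz":-0.2},{"dx":0.15,"dy":0,"dz":0,"wx":0,"wy":0,"wz":-0.25},{"dx":0.15,"dy":0,"dz":0,"wx":0,"wy":0,"wz":-0.3},{"dx":0.15,"dy":0,"dz":0,"wx":0,"wy":0,"wz":-0.35},{"dx":0.15,"dy":0,"dz":0,"wx":0,"wy":0,"wz":-0.4},{"dx":0.15,"dy":0,"dz":0,"wx":0,"wy":0,"wz":-0.45},{"dx":0.15,"dy":0,"dz":0,"wx":0,"wy":0,"wz":-0.5},{"dx":0.15,"dy":0,"dz":0,"wx":0,"wy":0,"wz":-0.5}]' | grep posi
python3 -m inch '[{"dx":0,"dy":-0.1,"dz":0,"wx":0,"wy":0,"wz":0},{"dx":0,"dy":-0.16,"dz":0,"wx":0,"wy":0,"wz":0},{"dx":0,"dy":-0.18,"dz":0,"wx":0,"wy":0,"wz":0},{"dx":0,"dy":-0.19,"dz":0,"wx":0,"wy":0,"wz":0},{"dx":0,"dy":-0.19,"dz":0,"wx":0,"wy":0,"wz":0}]' | grep -E "posi|force"
python3 -c "
from h import *
plan([17.5,-27,42],np.pi/2);print(np.round(r.get_obs()['q'],2))"
```

```text
position: [659.4, -18.1, 42.9]
position: [643.6, -15.8, 42.8]
force: [0.2, 0.8, -0.3]
finger_force: 0.0
d [ 0.004 -0.004  0.01 ] w [ 0.     -0.     -0.0003] t 24.8 loc [ 17.8 -27.3  42.8] F [ 0.2  0.8 -0.3] yaw 1.57
[-0.06  0.53  1.9   0.    0.72  0.09]
```

```bash
python3 -m inch '[{"dx":-0.01,"dy":-0.114,"dz":0,"wx":0,"wy":0,"wz":0.025},{"dx":-0.017,"dy":-0.228,"dz":0,"wx":0,"wy":0,"wz":0.05},{"dx":-0.01,"dy":-0.342,"dz":0,"wx":0,"wy":0,"wz":0.075},{"dx":0.003,"dy":-0.455,"dz":0,"wx":0,"wy":0,"wz":0.1},{"dx":0.03,"dy":-0.566,"dz":0,"wx":0,"wy":0,"wz":0.125},{"dx":0.057,"dy":-0.675,"dz":0,"wx":0,"wy":0,"wz":0.15}]' | grep -E "posi|force"
python3 - <<'E'
from h import *
p,d=r.snapshot("scene")
cv2.imwrite("pics/c6.png",cv2.resize(p[150:350,150:400],(750,600),interpolation=2))
plan([17.5,-27,42],np.pi/2-.471)
E
```

```text
position: [590.8, -3.1, 42.8]
force: [0.8, 0.4, 0.5]
finger_force: 0.1
d [0.267 0.636 0.006] w [-0.0002  0.0001 -0.0024] t 25.6 loc [-37.5 -22.5  42.6] F [-0.1  0.7 -0.1] yaw 1.092
```

View pics/c6.png

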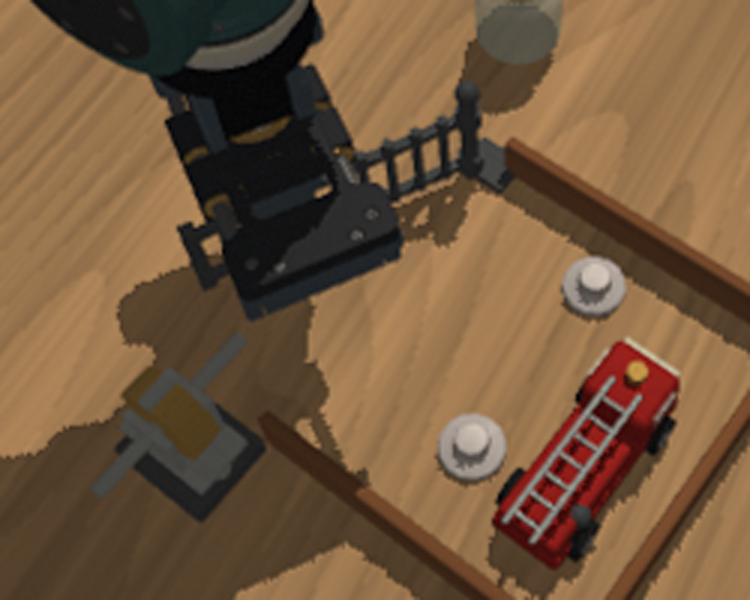

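```bash
python3 -m inch '[{"dx":-0.01,"dy":-0.114,"dz":0,"wx":0,"wy":0,"wz":0.025},{"dx":-0.017,"dy":-0.228,"dz":0,"wx":0,"wy":0,"wz":0.05},{"dx":-0.01,"dy":-0.342,"dz":0,"wx":0,"wy":0,"wz":0.075},{"dx":0.003,"dy":-0.455,"dz":0,"wx":0,"wy":0,"wz":0.1},{"dx":0.03,"dy":-0.566,"dz":0,"wx":0,"wy":0,"wz":0.125},{"dx":0.057,"dy":-0.675,"dz":0,"wx":0,"wy":0,"wz":0.15}]' | grep -E "posi|force"
python3 -m inch '[{"dx":-0.01,"dy":-0.114,"dz":0,"wx":0,"wy":0,"wz":0.025},{"dx":-0.017,"dy":-0.228,"dz":0,"wx":0,"wy":0,"wz":0.05},{"dx":-0.01,"dy":-0.342,"dz":0,"wx":0,"wy":0,"wz":0.075},{"dx":0.003,"dy":-0.455,"dz":0,"wx":0,"wy":0,"wz":0.1},{"dx":0.015,"dy":-0.51,"dz":0,"wx":0,"wy":0,"wz":0.112},{"dx":0.03,"dy":-0.566,"dz":0,"wx":0,"wy":0,"wz":0.125},{"dx":0.043,"dy":-0.62,"dz":0,"wx":0,"wy":0,"wz":0.137},{"dx":0.055,"dy":-0.66,"dz":0,"wx":0,"wy":0,"wz":0.147},{"dx":0.057,"dy":-0.675,"dz":0,"wx":0,"wy":0,"wz":0.15},{"dx":0.057,"dy":-0.675,"dz":0,"wx":0,"wy":0,"wz":0.15}]' | grep -E "posi|force"
python3 -m inch '[{"dx":0,"dy":0.15,"dz":0,"wx":0,"wy":0,"wz":0},{"dx":0,"dy":0.35,"dz":0,"wx":0,"wy":0,"wz":0},{"dx":0,"dy":0.35,"dz":-0.5,"wx":0,"wy":0,"wz":0},{"dx":0,"dy":0.35,"dz":-1,"wx":0,"wy":0,"wz":0},{"dx":0,"dy":0.35,"dz":-1,"wx":0,"wy":0,"wz":0}]' | grep -E "posi|force"
python3 -m inch '[{"dx":0,"dy":0.5,"dz":-0.5,"wx":0,"wy":0,"wz":0},{"dx":0,"dy":1,"dz":-0.8,"wx":0,"wy":0,"wz":0},{"dx":0,"dy":1,"dz":-0.8,"wx":0,"wy":0,"wz":0}]' | grep -E "posi|force|time"
python3 - <<'E'
from h import *
p,d=r.snapshot("scene")
cv2.imwrite("pics/c7.png",cv2.resize(p[100:360,100:400],(690,598),interpolation=2))
c=r.cut_out("gate","scene")
for k in c[:1]:
    P,_,_=cloud("scene",d,k["mask"]); P=P[(P[:,2]>45)&(P[:,2]<72)]; L=np.array([local(q) for q in P]); print(k["conf"],np.percentile(L,[3,50,97],axis=0).round())
for l in("fire_truck","hub0","jar"):
    for k in r.cut_out(l,"scene")[:2]:
        P,_,_=cloud("scene",d,k["mask"]); print(l,round(k["conf"],2),np.array(k["rect"]).round(1))
E
```

```text
position: [549.8, 32.2, 42.8]
force: [0.9, 0.3, 0.2]
finger_force: 0.1
position: [529.0, 82.1, 42.8]
force: [-0.5, 1.2, -0.2]
finger_force: 0.0
position: [530.8, 53.1, 125.4]
force: [0.2, -0.2, -0.5]
finger_force: 0.0
time_s: 28.6
position: [530.1, -28.4, 187.6]
force: [-0.3, -0.4, -0.1]
finger_force: 0.0
0.56 [[-161.   54.   47.]
 [ -79.   71.   60.]
 [   6.   87.   66.]]
fire_truck 0.76 [344.7 302.1  62.4  75.5]
hub0 0.8 [306.7 299.7  22.6  23.8]
hub0 0.57 [348.5 245.5  20.4  21.6]
jar 0.62 [322.6 148.   26.9  47.2]
```

View pics/c7.png

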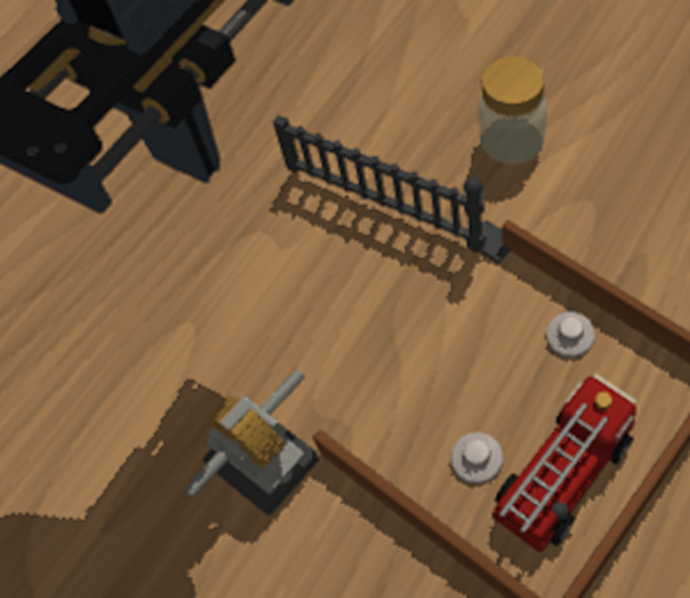

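The picture shows the gate open at about 1.38 rad, from its post near (475,215) to its free end near (280,130). The index flat is on top of the wheel at about (235,412). The truck, hubs and jar have not moved, so I'm handing in.

```bash
python3 -c "
from workcell import r
print(r.hand_in())"
```

```text
the job is handed in; nothing more can be done
None
```

I handed the job in with the thumbwheel rolled to two full turns (index flat on top) and the gate standing open at about 1.38 rad; the truck, hubs and jar showed no movement, and the robot's clock read about 29 s, but the hand-in gave no verdict.

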